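# Seat the vial rack and snap its toggle clamp shut

## Task

Push the vial rack along its track with the fingertips until it sits fully home against the end stop, then push the red lever of the toggle clamp down past its dead point until it snaps into lock with the rubber foot pressing on the rack. Nothing is to be picked up: the rack stays flat on its track with the vials standing in it, and the things standing around are left where they are. Finish with the hand clear.

Things in the scene. Friction and masses are not known exactly. Their poses are not given: they have to be found in the camera images.
- nest: Fixed fixture: dark steel plate on rubber feet, 78 x 270 mm, top face 28 mm above the worktop, y from -180 to +90 mm, with two rails along y at x = -28.5 and +28.5 mm (47 mm free between, tops at z = 36 mm) and a toggle clamp beside its left end. Origin on the worktop under the rack's home centre. z up, +y (left) = the way the rack is pushed, +x away from the robot; yaw -0.25 to 0.12 rad.
- rack: Loose grey vial rack 42 x 129 x 30 mm, about 0.16 kg, origin at the centre of its underside (28 mm above the worktop), long along the nest's y. Each end is a flat upright cheek 42 mm wide, 5 mm thick, outer face 62 mm from the origin, top 58 mm above the worktop. It starts 30 to 55 mm short of home; home is its origin over the nest's. Pushing the near (-y) cheek takes 1 to 2 N.
- vial_red: Loose glass vial with red cap, 10 mm in diameter, 34 mm tall, standing in a cell of the rack, cap 9 mm above the cheeks. Origin at the centre of its underside, 5 mm above the rack's underside. It stands loosely and may lean a little.
- vial_black: Loose glass sample vial with black cap, otherwise like the red one.
- vial_spare: Another loose glass sample vial with black cap, otherwise like the red one.
- clamp_lever (a joint): Lever angle against the clamp's arm, rad: 0 open (starts 0 to 0.3), 1.79 dead point, 1.92 on its stop = locked. Closing swings the lever's end down and lowers arm and foot. Friction holds it where it is left until the foot meets the rack at about 1.39; then the foot's spring resists (1 to 3 N at the grip). Let go before 1.79 it springs back; past it the spring snaps it onto the stop and holds it there.
- lever_grip (a point): Point on the centre line of the lever's red round grip (17 mm thick, 65 mm long), 24 mm from its outer end. The grip points to the robot side (nest -x). Open, it leans up about 65 degrees, this point 0.16 to 0.18 m above the worktop; closing, it swings towards the robot and down about lever_pivot. Locked it is nearly level, about 87 mm above the worktop, with free space below.
- lever_pivot (a point): Pivot of the lever on the clamp's arm, axis parallel to the nest's y, 95 mm from lever_grip, in the clamp's plane (nest y = +59.5 mm). It moves some 15 mm away from the robot while the lever closes. The clamp's steel frame lies below it, nest x from -118 to -40 mm, up to 100 mm above the worktop.
- clamp_foot: Black rubber foot, 14 mm in diameter, 8 mm tall, on a spring under the end of the clamp's arm; origin at the centre of its lower face. Open it stands 30 to 37 mm above the rack; locked it presses with about 14 N on the top of the rack's far (+y) cheek.
- thumbscrew: Bystander: red thumb screw, 22 x 22 x 29 mm, standing on its head on the worktop between track and robot. Origin at the centre of its underside.
- fitting: Bystander: brass fitting, 14 x 16 x 27 mm, standing left of the nest. Origin at the centre of its underside.
- tin: Bystander: round grey tin, 56 mm in diameter, 21 mm high. Origin at the centre of its underside.
- carton: Bystander: small white and blue carton, 48 x 62 x 54 mm. Origin at the centre of its underside.
- spanner: Bystander: steel spanner lying flat, 25 x 128 x 5 mm. Origin at the centre of its underside.
- crucible_a: Bystander: small white ceramic crucible, 20 mm wide, 23 mm tall, on the worktop between robot and clamp. Origin at the centre of its underside.
- crucible_b: Bystander: a second crucible like it, behind the nest.
- stop_face (a point): Centre of the black rubber face (10 mm high) of the blue end stop at the left (+y) end of the track, 62.5 mm from the nest's origin, 44 mm above the worktop; the stop's top is at 54 mm. The rack is home when its far cheek touches this face.

How it is judged (in metres and radians):
On the way, in this order (a step that is already met when the one before it is completed fails the run):
1. the rack is home against the end stop, the clamp still open (y of rack in the frame of nest above -0.0035 m and angle between the y axis of rack and the y axis of nest, either way round below 0.06 rad and value of joint clamp_lever below 1.6 rad), for 0.2 s.
2. the lever is past its dead point and locked, the foot pressing on the rack (y of rack in the frame of nest above -0.0035 m and angle between the y axis of rack and the y axis of nest, either way round below 0.06 rad and value of joint clamp_lever above 1.86 rad and contact force between clamp_foot and rack above 4 N), for 0.2 s.
At the end, for the whole second after the job is handed in: The rack lies flat on its track within 3.5 mm of home against the stop; the clamp's lever reads more than 1.86 rad (past the dead point, on its stop) and is at rest; the foot presses on the rack with more than 4 N; all three vials still stand in the rack (all of step 2 and velocity of joint clamp_lever between -0.05 and 0.05 rad/s and linear speed of rack below 0.01 m/s and height (world z) of rack below 0.031 m and angle between rack's own z axis and vertical below 0.06 rad and z of each of vial_red, vial_black, vial_spare in the frame of rack below 0.014 m and angle between each of vial_red, vial_black, vial_spare's own z axis and vertical below 0.7 rad); the robot touches nothing.
It fails at once if the rack is lifted or tipped (12 mm, 0.2 rad) (height (world z) of rack above 0.04 m or angle between rack's own z axis and vertical above 0.2 rad).
It fails at once if a vial is lifted or knocked out of the rack (z of any of vial_red, vial_black, vial_spare in the frame of rack above 0.02 m).
It fails at once if a bystander is moved by more than 20 mm (distance of any of thumbscrew, fitting, tin, carton, spanner, crucible_a, crucible_b from where it was at the start of the episode above 0.02 m).
It also fails if it takes over 51 s, if anything falls off the work surface, if the arm or the gripper's body presses on something with over 40 N, if the wrist force passes 120 N, or if a joint passes its speed limit or range.

## Robot

A 6-joint arm with a two-finger parallel gripper is mounted at the origin on a cart in front of the work surface, level with it; the furniture and walls round the work are solid. World frame = base frame: x ahead of the robot, y to its left, z up, the work surface at z = 0. Lengths are in mm, angles in rad, forces in N, time in s.
With the tool pointing down it reaches from about 350 to 775 mm from the base axis. Payload 7.3 kg.
Tool frame: the origin (TCP) lies at the very end of the fingers, on their centre line; the grasp point (between the pads) lies 19 mm behind it; z points along the fingers, y is the line along which they close (so a half turn about z gives the same grasp; the last joint's range is limited). The gripper opens to 92 mm and grips with 3 to 60 N. Pads are 19 mm wide; open, the fingers measure 130 mm over their backs; the gripper's body (75 mm by 190 mm) begins 47 mm behind the grasp point.
Start: joints at [1.19, 0.342, 1.524, -0, 1.275, -0.146], TCP at [122.124, 510.618, 226.741] pointing down, gripper open.
Joint ranges: [-2.53, 2.53], [-0.77, 2.02], [0.04, 2.7], [-1, 4.14], [0.28, 2.66], [-3.11, 3.11]. Speed limits (rad/s): [2.57, 2.57, 3.14, 3.14, 3.14, 3.14].

## Interface

Orientations are given as [roll, pitch, yaw] about the fixed x, y, z axes, in that order (R = Rz(yaw) Ry(pitch) Rx(roll)).
In Python, from plant import bot gives the robot as it stands.
- The arm moves only by the tool jog_arm, never from a script. Its argument "targets" is a list of rows, each an object with "xyz": the shift along the tool's x, y, z as a fraction of full scale, a list of three; "spin": the turn about the tool's z as a fraction of full scale. In form: [{"xyz": [x, y, z], "spin": spin}, ...]. A call has exactly 10 rows; each row shifts and turns the commanded pose from where the row before left it, along the tool's axes as they then stand; what a row does not reach is not made up. Full scale, the value 1, is 80 mm for a shift and 0.1 rad for a turn. A row lasts 1/8 s, in which the tool goes at most 62.5 mm and 10.7 degrees, less where a joint would pass 70% of its speed; a pose out of reach is approached as far as the arm can. A call with a number of a shift or a turn outside -1 to 1 is refused whole. A call with a gripper value outside its range is refused whole. "gripper" is the opening in per cent of the stroke, from 0 (shut) to 100 (fully open), set as the call begins (left out, the last holds). The fingers move at their own pace and stop on an object; the grip force is fixed at half the most. Time passes only in rows, so rows that do not move let the fingers close, or fill a call up. It gives the time, the measured TCP pose, the force, the opening and the grip force at its end, in the units of the state.
- bot.get_obs(): the state, without advancing time (a new reading comes with each control period).
- bot.capture(name): name is "scene" or "side" or "wrist"; returns the picture (480x640x3 uint8, blue, green, red); there is no depth.
- bot.get_calibration(name): a dict with "vfov" (degrees; the focal length in pixels is half the picture's height over the tangent of half this angle, whatever the lens; pixels are square), "cx", "cy" (the principal point, pixels), "k1" (the pictures are not rectified: a ray, as slopes to the right and down, at radius r is drawn at 1 + k1 r^2 times it, then the intrinsics apply), "eye" and "rotation" of the camera in the world. Camera axes: x right, y down, z forward; pixel columns grow to the right and rows downward; lengths in mm; the calibration is good to about 2 mm. A picture is of the moment at which its call begins: read the wrist's pose just before it. get_calibration takes no time and is no camera call; for the wrist camera it gives the pose at the moment of the call.
- bot.close_job(): hands the job in; it is judged then, once.
The state is a dict: "time": time; "joint_positions": joint angles; "dq": joint speeds; "tau": joint torques, N m; "tool_pos": TCP position; "tcp_rot": TCP orientation; "contact_force": force on the tool from outside, world axes, zero at the start; "moment": the same for the moment, N m; "grip_width": finger opening in mm; "finger_force": force on a finger pad.
Only numpy, scipy, OpenCV 4.12 (cv2) and the standard library are available. Lean on these libraries where they do the work, as an engineer would, in place of code of your own. Each camera call takes 0.05 s, during which the arm holds its last target. There are 200 camera calls.

## Working session

There is one attempt and no reset: what is moved stays moved. The work goes in short steps, Python scripts to look and compute and a tool call to move; the robot and the scene stay as the last step left them, time stands still between calls to the robot, and variables do not carry over. Pictures are saved under pics/ and viewed, at most 11 in all, crops included, and the job is handed in when it is done.

Besides the shell and the picture viewer there is one more tool, called after ">>>" as a command line: name --argument value ..., lists and objects as JSON in quotes. jog_arm: Moves the arm, as the interface text tells. Shift numbers are shares of 80 mm and turn numbers shares of 0.1 rad, none past 1 either way. Its arguments: {"type":"object","properties":{"targets":{"type":"array","items":{"type":"object","properties":{"xyz":{"type":"array","items":{"type":"number"}},"spin":{"type":"number"}}}},"gripper":{"type":"number"}},"required":["targets"]}

```bash
mkdir -p pics; ls
python3 - <<'E'
from plant import bot
import cv2
o=bot.get_obs();print(o)
for n in ("scene","side"):
    c=bot.get_calibration(n);print(n,c)
    cv2.imwrite(f"pics/{n}0.png",bot.capture(n))
E
```

```text
pics
{'time': 0.0, 'joint_positions': array([ 1.19000006e+00,  3.42750414e-01,  1.52501441e+00, -3.23789411e-05,
        1.27540822e+00, -1.46025757e-01]), 'dq': array([-1.01844388e-03,  8.80369780e-05,  5.79744905e-04, -2.50732928e-04,
        1.43274389e-05, -4.37499251e-05]), 'tau': array([ 1.42017914e-03, -4.31245959e+01, -2.44210839e+01,  7.17996550e-02,
        5.60716668e-02, -1.13749738e-04]), 'tool_pos': array([121.97229917, 510.21240121, 226.03150845]), 'tcp_rot': array([-3.14002458e+00, -1.99325491e-04,  2.90683144e+00]), 'contact_force': array([ 0.47770305, -0.1147639 , -0.26923705]), 'moment': array([-0.02961314, -0.04671474, -0.0394008 ]), 'finger_force': 0.0, 'grip_width': 91.89484971526026}
scene {'vfov': 42.79223295483976, 'cx': 319.853306338946, 'cy': 231.9178255425476, 'k1': 0.030775617350792196, 'eye': array([ 122.27976561, -682.87554112, 1075.54951982]), 'rotation': array([-2.46087518, -0.01767808, -0.57836298])}
side {'vfov': 44.624121396025664, 'cx': 324.42922225878294, 'cy': 246.88714597039223, 'k1': 0.021254871442793564, 'eye': array([  576.5336793 , -1144.56844838,   773.06375135]), 'rotation': array([-2.10781395e+00, -6.27426087e-04,  1.88028359e-02])}
```

View pics/scene0.png

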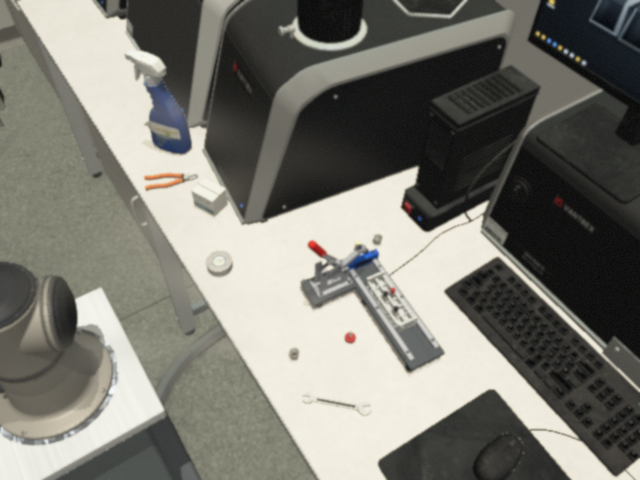

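View pics/side0.png

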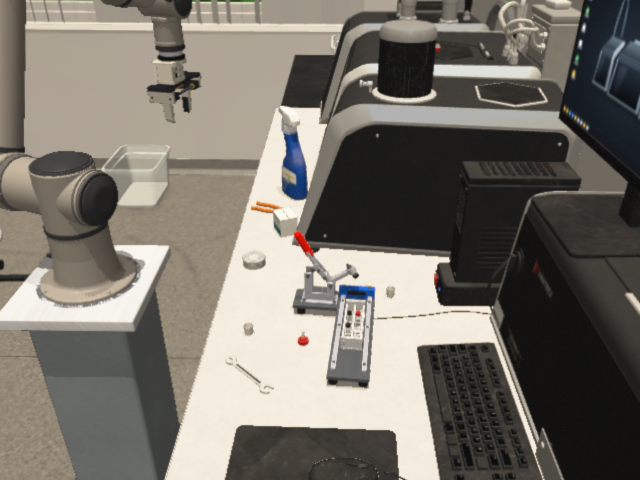

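The scene picture shows the nest from about (355,270) to (425,360), with the red lever near (315,248). In the side picture the nest runs from about (355,290) to (348,382), with the lever at (303,243). Next I'll enlarge these areas to get precise pixels.

```bash
cat > h.py <<'E'
import numpy as np,cv2
from scipy.spatial.transform import Rotation as R
from plant import bot
def cam(n):
    c=bot.get_calibration(n);c['R']=R.from_euler('xyz',c['rotation']).as_matrix();c['f']=240/np.tan(np.radians(c['vfov'])/2);return c
def ray(c,u,v):
    d=np.array([(u-c['cx'])/c['f'],(v-c['cy'])/c['f']]);s=d.copy()
    for _ in range(10): s=d/(1+c['k1']*(s@s))
    w=c['R']@np.array([s[0],s[1],1]);return w/np.linalg.norm(w)
def plane(c,u,v,z):
    w=ray(c,u,v);return c['eye']+w*(z-c['eye'][2])/w[2]
def tri(c1,p1,c2,p2):
    a=ray(c1,*p1);b=ray(c2,*p2)
    s=np.linalg.lstsq(np.c_[a,-b],c2['eye']-c1['eye'],rcond=None)[0]
    x=c1['eye']+s[0]*a;y=c2['eye']+s[1]*b;return (x+y)/2,np.linalg.norm(x-y)
def proj(c,p):
    q=c['R'].T@(np.asarray(p)-c['eye']);s=q[:2]/q[2];s=s*(1+c['k1']*(s@s));return s*c['f']+[c['cx'],c['cy']]
E
python3 - <<'E'
import cv2,numpy as np
a=cv2.imread('pics/scene0.png')[225:375,295:455];b=cv2.imread('pics/side0.png')[225:390,285:405]
a=cv2.resize(a,None,fx=5,fy=4*1.25,interpolation=cv2.INTER_CUBIC)[:600*2]
cv2.imwrite('pics/a.png',cv2.resize(a,(640,600)))  # 4x
cv2.imwrite('pics/b.png',cv2.resize(b,(432,594),interpolation=cv2.INTER_CUBIC)) #3.6x
x=np.zeros((600,800,3),np.uint8)
A=cv2.resize(cv2.imread('pics/scene0.png')[230:375,300:448],(444,435),interpolation=cv2.INTER_CUBIC) #3x
B=cv2.resize(cv2.imread('pics/side0.png')[228:390,290:400],(352,518),interpolation=cv2.INTER_CUBIC) #3.2x
x[:435,:444]=A;x[:518,448:]=B;cv2.imwrite('pics/crop1.png',x)
E
```

```text
(no output)
```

View pics/crop1.png

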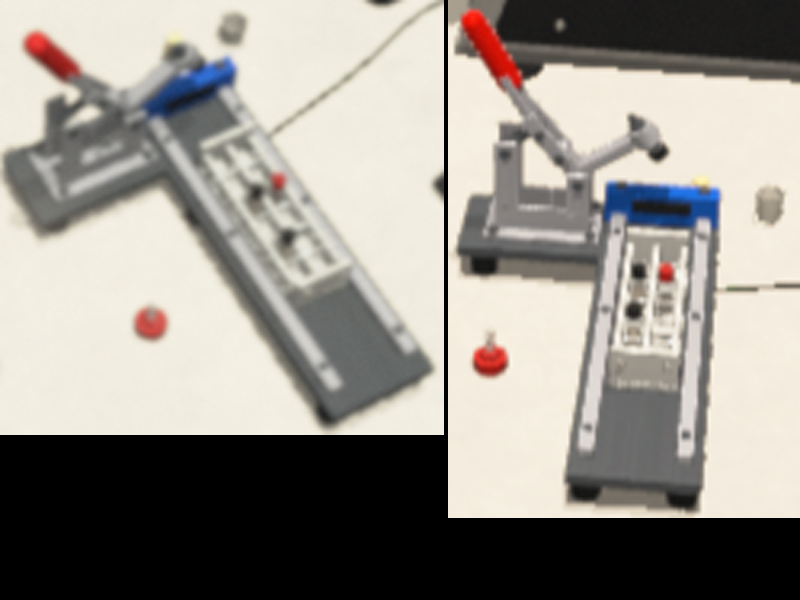

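The crop gives these features:
- **Plate near corners:** scene (408,367) and (445,352); side (327,377) and (370,380).
- **Rack near-cheek top, side view:** (341,338) to (362,340).
- **Red grip:** scene (311,243) to (324,255); side (296,233) to (311,254).

Run:
```python
from h import *
np.set_printoptions(precision=1,suppress=True)
S=cam('scene');D=cam('side')
s=lambda x,y:(x/3+300,y/3+230)
d=lambda x,y:((x-448)/3.2+290,y/3.2+228)
def P(n,a,b): print(n,*tri(S,s(*a),D,d(*b)))
for n,a,b,z in [("cL",(324,412),(567,478),28),("cR",(434,367),(703,486),28),("railLend",(335,388),(587,452),36),("railRend",(407,348),(687,458),36),
 ("tip",(32,38),(468,16),0),("gripend",(74,76),(514,84),0),("stopLtop",(147,105),(606,195),54),("stopRtop",(236,68),(720,200),54),
 ("rackNL",(300,294),(610,352),58),("rackNR",(352,268),(678,357),58),("screw",(151,325),(490,360),8),("foot",(190,62),(657,152),0)]:
    P(n,a,b)
    if z: print('   planes',plane(S,*s(*a),z),plane(D,*d(*b),z))
i=cv2.imread('pics/side0.png');j=cv2.imread('pics/scene0.png')
for q in (j,i):
    h=cv2.cvtColor(q,cv2.COLOR_BGR2HSV);m=((h[...,0]<8)|(h[...,0]>172))&(h[...,1]>150)&(h[...,2]>90)
    n,l,st,ce=cv2.connectedComponentsWithStats(m.astype(np.uint8))
    for k in range(1,n):
        if st[k,4]>8: print(st[k],ce[k])
# side long-range: crucible_a, wrist
print('cruc',plane(D,249,328,12),plane(S,294,354,12),'tin',plane(D,254,260,10))
c=cam('wrist');print(c['eye'],c['R'])
```

```text
cL [ 567.7 -339.4   14.2] 1.9606455021753697
   planes [ 562.9 -343.2   28. ] [ 567.1 -354.9   28. ]
cR [ 644.  -354.5   22.8] 0.5103692450793959
   planes [ 641.2 -356.3   28. ] [ 643.7 -359.8   28. ]
railLend [ 578.4 -334.4   29. ] 0.2077170974744243
   planes [ 575.5 -336.7   36. ] [ 578.3 -342.1   36. ]
railRend [ 635.7 -336.5   27.3] 0.043925663951504275
   planes [ 631.5 -339.4   36. ] [ 635.  -345.9   36. ]
tip [ 500.4 -100.5  184.8] 2.457376428374993
gripend [ 528.3 -108.5  137.5] 1.0984886791667419
stopLtop [ 591.5 -105.3   50.9] 4.8983586564267085
   planes [ 592.5 -105.3   54. ] [ 589.6 -112.6   54. ]
stopRtop [ 666.2 -109.4   48.6] 0.2906853887596981
   planes [ 663.2 -112.5   54. ] [ 665.7 -116.9   54. ]
rackNL [ 590.5 -279.1   55.8] 2.5717969447541646
   planes [ 588.2 -280.7   58. ] [ 591.4 -280.3   58. ]
rackNR [ 630.8 -281.6   54.9] 2.361758724033277
   planes [ 628.  -283.5   58. ] [ 631.5 -284.1   58. ]
screw [ 516.2 -224.6    3.8] 0.9240556943949634
   planes [ 514.2 -226.7    8. ] [ 516.9 -229.2    8. ]
foot [ 622.7 -110.    87. ] 0.5457658210168246
[404 202   7  10  31] [407.2 206.2]
[309 242  17  14 104] [316.2 248. ]
[346 335   8   7  34] [349.4 338.4]
[436  48   4   4  14] [437.3  49.5]
[294 231  19  24 188] [302.7 242.1]
[435 274   2  11  20] [435.4 279. ]
[356 311   4   5  16] [357.5 313. ]
[298 337  10   8  67] [302.7 340.5]
cruc [ 403.6 -196.4   12. ] [ 402.1 -197.9   12. ] tin [381.1  70.5  10. ]
[ 49.3 527.7 384.3] [[ 0.2  0.9  0.3]
 [ 1.  -0.2 -0.1]
 [-0.   0.3 -1. ]]
```

Run:
```python
from h import *
np.set_printoptions(precision=0,suppress=True)
S=cam('scene');D=cam('side')
print('bottle',plane(D,295,197,0),plane(S,175,150,0),'top',tri(S,(148,58),D,(289,112)))
print('machine corner',plane(D,298,240,0),plane(S,245,220,0),'carton',plane(D,285,233,0),plane(S,210,213,0),'tin',plane(S,219,270,0))
yaw=3.04
o=np.array([622,-173]);ex=np.array([np.cos(-.1),np.sin(-.1)]);ey=np.array([-ex[1],ex[0]])
for q in [(0,-150),(0,-81)]: print(q,o+q[0]*ex+q[1]*ey)
```

```text
bottle [458. 446.   0.] [452. 453.   0.] top (array([447., 485., 251.]), np.float64(4.416180456246336))
machine corner [482. 188.   0.] [489. 157.   0.] carton [445. 225.   0.] [431. 219.   0.] tin [374.  64.   0.]
(0, -150) [ 607. -322.]
(0, -81) [ 614. -254.]
```

>>> jog_arm --targets '[{"xyz": [-0.4,-0.49,0],"spin": -0.675},{"xyz": [-0.4,-0.49,0],"spin": -0.675},{"xyz": [-0.4,-0.49,0],"spin": 0},{"xyz": [-0.4,-0.49,0],"spin": 0},{"xyz": [-0.4,-0.49,0],"spin": 0},{"xyz": [-0.32,-0.47,0],"spin": 0},{"xyz": [-0.32,-0.47,0],"spin": 0},{"xyz": [-0.32,-0.47,0],"spin": 0},{"xyz": [-0.32,-0.47,0],"spin": 0},{"xyz": [-0.32,-0.47,0],"spin": 0}]' --gripper 0

```text
time: 1.35
tool_pos: [361.9, 93.3, 226.6]
tcp_rot: [3.141, -0.0, 3.042]
contact_force: [1.1, 0.4, -0.1]
grip_width: 1.3
finger_force: 0.0
```

>>> jog_arm --targets '[{"xyz": [-0.24,-0.51,0],"spin": 0},{"xyz": [-0.24,-0.51,0],"spin": 0},{"xyz": [-0.24,-0.51,0],"spin": 0},{"xyz": [-0.24,-0.51,0],"spin": 0},{"xyz": [-0.48,-0.36,0],"spin": 0},{"xyz": [-0.48,-0.36,0],"spin": 0},{"xyz": [-0.48,-0.36,0],"spin": 0},{"xyz": [-0.48,-0.36,0],"spin": 0},{"xyz": [-0.48,-0.36,0],"spin": 0},{"xyz": [0,0,0],"spin": 0}]'

```text
time: 2.6
tool_pos: [599.3, -239.7, 224.3]
tcp_rot: [3.141, -0.002, 3.04]
contact_force: [-0.7, 0.3, -0.8]
grip_width: 0.4
finger_force: 0.0
```

Run:
```python
from h import *
import pickle
o=bot.get_obs();print(o['time'],o['tool_pos'],o['tcp_rot'],o['joint_positions'])
c=cam('wrist');pickle.dump(c,open('w1.pkl','wb'));cv2.imwrite('pics/w1.png',bot.capture('wrist'))
```

```text
2.6 [ 599.3245533  -239.73234249  224.29079844] [ 3.14095646e+00 -2.02737805e-03  3.04002527e+00] [-4.99048853e-01  5.72421635e-01  1.15743071e+00 -2.00662179e-04
  1.41385590e+00 -1.96824557e+00]
```

View pics/w1.png

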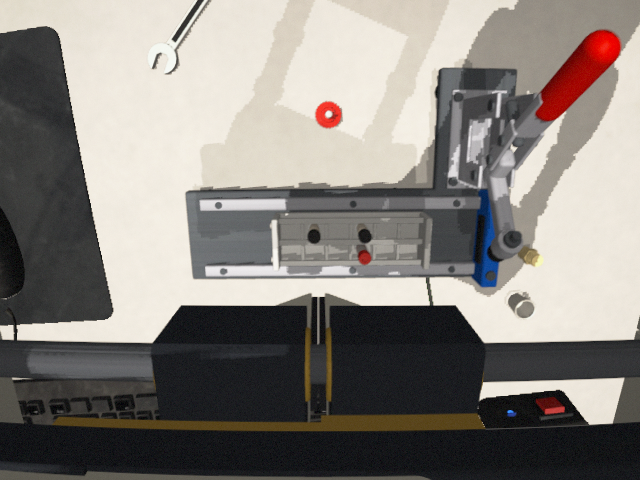

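The wrist picture shows:
- **Plate:** left corners at (188,192) and (194,278).
- **Rack:** near cheek along u≈274, v 216–268.
- **Stop:** at about u 480.
- **Red grip:** tip near (604,44), lower end near (546,112).
- **Fingertips:** at about (318,297).

Run:
```python
from h import *
import pickle
np.set_printoptions(precision=1,suppress=True)
c=pickle.load(open('w1.pkl','rb'));S=cam('scene');D=cam('side')
print(c['eye'],proj(c,bot.get_obs()['tool_pos']))
for n,u,v,z in [("cL",188,192,28),("cR",194,278,28),("rackL",273,214,58),("rackR",274,269,58),("rackfarL",430,214,58),("rackfarR",430,268,58),("railscrew1",219,205,36),("railscrew2",457,203,36),("rs1",223,271,36),("rs2",452,269,36)]:
    print(n,plane(c,u,v,z))
s=lambda x,y:(x/3+300,y/3+230)
d=lambda x,y:((x-448)/3.2+290,y/3.2+228)
for n,w,a,b in [("tip",(606,42),(32,38),(468,16)),("gripend",(546,110),(74,76),(514,84)),("foot",(511,242),(190,62),(657,152))]:
    print(n,tri(c,w,S,s(*a)),tri(c,w,D,d(*b)))
```

```text
[ 525.2 -232.3  382.6] [321.3 318.2]
cL [ 564.8 -345.1   28. ]
cR [ 640.3 -353.6   28. ]
rackL [ 585.2 -273.    58. ]
rackR [ 629.4 -278.    58. ]
rackfarL [ 597.2 -152.6   58. ]
rackfarR [ 641.2 -153.9   58. ]
railscrew1 [ 577.2 -318.9   36. ]
railscrew2 [ 595.1 -124.6   36. ]
rs1 [ 633.9 -324.8   36. ]
rs2 [ 651.9 -129.7   36. ]
tip (array([ 499.1, -103.8,  190.3]), np.float64(0.9577263705148593)) (array([ 498.9, -100. ,  183.6]), np.float64(1.146797506690332))
gripend (array([ 526.9, -107.7,  139.8]), np.float64(4.433142139552409)) (array([ 527.5, -102.1,  134. ]), np.float64(1.9693147412435679))
foot (array([ 619.1, -106.5,   88.8]), np.float64(10.269735137815003)) (array([622. , -96.1,  77.1]), np.float64(3.5405254957161345))
```

>>> jog_arm --targets '[{"xyz": [-0.05,-0.45,0],"spin": 0},{"xyz": [-0.1,-0.44,0.1],"spin": 0},{"xyz": [0,0,0.4],"spin": 0},{"xyz": [0,0,0.4],"spin": 0},{"xyz": [0,0,0.4],"spin": 0},{"xyz": [0,0,0.4],"spin": 0},{"xyz": [0,0,0.35],"spin": 0},{"xyz": [0,0,0.2],"spin": 0},{"xyz": [0,0,0],"spin": 0},{"xyz": [0,0,0],"spin": 0}]'

```text
time: 3.9
tool_pos: [603.9, -310.0, 48.2]
tcp_rot: [-3.141, 0.002, 3.042]
contact_force: [-0.0, -1.0, 0.4]
grip_width: 0.5
finger_force: 0.0
```

Run:
```python
from h import *
import pickle
o=bot.get_obs();print(o['tool_pos'],o['contact_force'])
c=cam('wrist');pickle.dump(c,open('w2.pkl','wb'));cv2.imwrite('pics/w2.png',bot.capture('wrist'))
```

```text
[ 603.91650997 -310.01032161   48.20611958] [-0.04420781 -1.00200065  0.39745619]
```

View pics/w2.png

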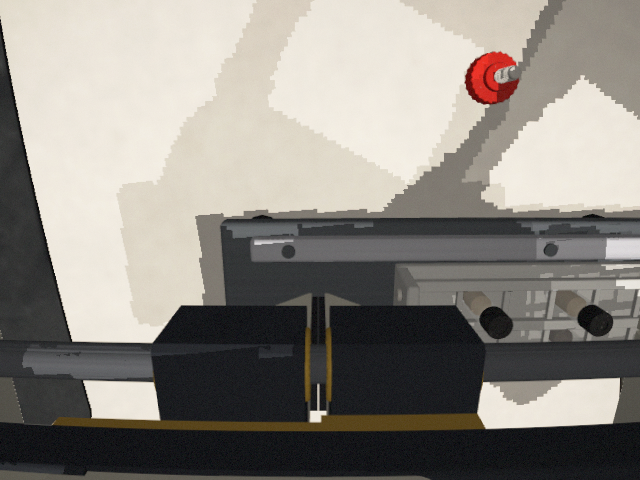

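The wrist view shows the rack's near cheek at about u 395 and the closed fingers at u 318, clear of it and between the rails. I'll start the push.

>>> jog_arm --targets '[{"xyz": [0,0.06,0.06],"spin": 0},{"xyz": [0,0.06,0],"spin": 0},{"xyz": [0,0.06,0],"spin": 0},{"xyz": [0,0.06,0],"spin": 0},{"xyz": [0,0.06,0],"spin": 0},{"xyz": [0,0.06,0],"spin": 0},{"xyz": [0,0.06,0],"spin": 0},{"xyz": [0,0.06,0],"spin": 0},{"xyz": [0,0.06,0],"spin": 0},{"xyz": [0,0.06,0],"spin": 0}]'

```text
time: 5.2
tool_pos: [608.1, -261.8, 41.9]
tcp_rot: [-3.142, 0.0, 3.042]
contact_force: [-0.0, -1.6, 0.2]
grip_width: 0.6
finger_force: 0.7
```

Run:
```python
from h import *
o=bot.get_obs();print(o['tool_pos'],o['contact_force'])
a=bot.capture('side')[228:390,290:400];b=bot.capture('wrist')
x=np.zeros((518,800,3),np.uint8);x[:,:352]=cv2.resize(a,(352,518),interpolation=cv2.INTER_CUBIC);x[:336,352:]=cv2.resize(b,(448,336))
cv2.imwrite('pics/p1.png',x)
```

```text
[ 608.14513235 -261.7829871    41.93951789] [-0.0045952  -1.57724264  0.23482004]
```

View pics/p1.png

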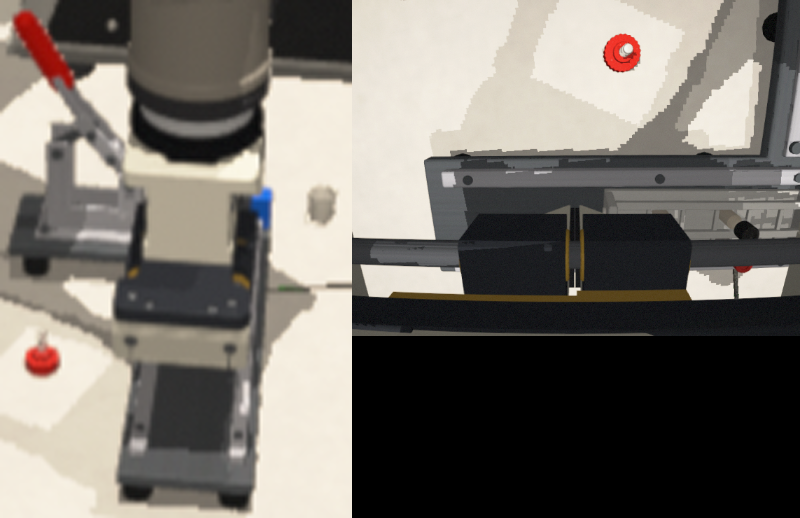

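Contact is made (about 1.6 N): the wrist view shows the near cheek right beside the finger, and the vials are standing. I'll keep pushing slowly and watch the force.

>>> jog_arm --targets '[{"xyz": [0,0.03,0],"spin": 0},{"xyz": [0,0.03,0],"spin": 0},{"xyz": [0,0.03,0],"spin": 0},{"xyz": [0,0.03,0],"spin": 0},{"xyz": [0,0.02,0],"spin": 0},{"xyz": [0,0.02,0],"spin": 0},{"xyz": [0,0.01,0],"spin": 0},{"xyz": [0,0.01,0],"spin": 0},{"xyz": [0,0,0],"spin": 0},{"xyz": [0,0,0],"spin": 0}]'

```text
time: 6.55
tool_pos: [610.2, -251.7, 42.9]
tcp_rot: [-3.136, 0.004, 3.041]
contact_force: [-0.6, -14.1, -0.5]
grip_width: 0.4
finger_force: 6.8
```

>>> jog_arm --targets '[{"xyz": [0,0.015,0],"spin": 0},{"xyz": [0,0.015,0],"spin": 0},{"xyz": [0,0.01,0],"spin": 0},{"xyz": [0,0.01,0],"spin": 0},{"xyz": [0,0,0],"spin": 0},{"xyz": [0,0,0],"spin": 0},{"xyz": [0,0,0],"spin": 0},{"xyz": [0,0,0],"spin": 0},{"xyz": [0,0,0],"spin": 0},{"xyz": [0,0,0],"spin": 0}]'

```text
time: 7.8
tool_pos: [610.6, -251.5, 43.8]
tcp_rot: [-3.13, 0.006, 3.041]
contact_force: [-2.4, -24.7, 1.0]
grip_width: 0.2
finger_force: 12.6
```

The rack stopped against the end stop: 25 N with no further travel, and the finger half-width of 19 mm matches home. I'll back off and rise.

>>> jog_arm --targets '[{"xyz": [0,-0.15,0],"spin": 0},{"xyz": [0,-0.4,0],"spin": 0},{"xyz": [0,-0.05,0],"spin": 0},{"xyz": [0,0,-0.4],"spin": 0},{"xyz": [0,0,-0.5],"spin": 0},{"xyz": [0,0,-0.6],"spin": 0},{"xyz": [0,0,-0.6],"spin": 0},{"xyz": [0,0,-0.4],"spin": 0},{"xyz": [0,0,0],"spin": 0},{"xyz": [0,0,0],"spin": 0}]'

```text
time: 9.05
tool_pos: [604.8, -290.4, 240.4]
tcp_rot: [3.14, -0.002, 3.043]
contact_force: [0.3, -0.3, -0.6]
grip_width: 0.4
finger_force: 0.0
```

Run:
```python
from h import *
import pickle
o=bot.get_obs();print(o['time'],o['tool_pos'],o['tcp_rot'],o['contact_force'])
c=cam('wrist');pickle.dump(c,open('w3.pkl','wb'));cv2.imwrite('pics/w3.png',bot.capture('wrist'))
p=o['tool_pos'];d=np.array([548,-103,232])-p;y=o['tcp_rot'][2]
print(d@[np.cos(y),np.sin(y),0]/80,d@[np.sin(y),-np.cos(y),0]/80,-d[2]/80)
```

```text
9.05 [ 604.8217976  -290.38906521  240.42350831] [ 3.13993723e+00 -2.09755922e-03  3.04250595e+00] [ 0.312089   -0.29063926 -0.58592843]
0.9385059740161565 2.260610408381923 0.1052938538405364
```

View pics/w3.png

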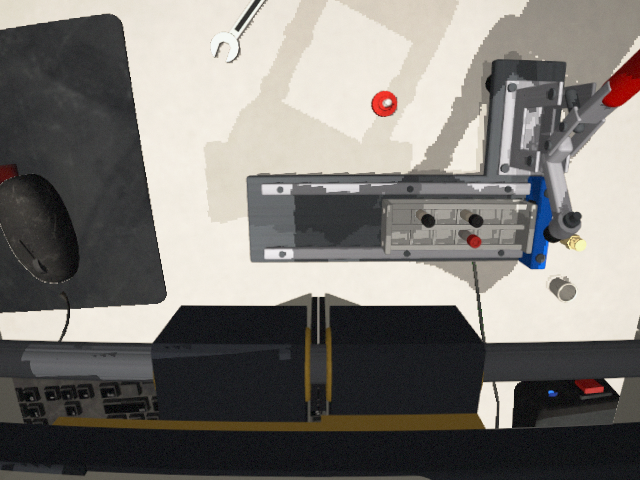

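The wrist view shows the rack against the blue stop (far cheek at u≈533, stop at u 527–547), with all three vials upright. Now I'll move to the far side of the lever.

>>> jog_arm --targets '[{"xyz": [0.19,0.45,0.02],"spin": 0},{"xyz": [0.19,0.45,0.02],"spin": 0},{"xyz": [0.19,0.45,0.02],"spin": 0},{"xyz": [0.19,0.45,0.02],"spin": 0},{"xyz": [0.18,0.45,0.02],"spin": 0},{"xyz": [0,0,0.3],"spin": 0},{"xyz": [0,0,0.3],"spin": 0},{"xyz": [0,0,0.15],"spin": 0},{"xyz": [0,0,0],"spin": 0},{"xyz": [0,0,0],"spin": 0}]'

```text
time: 10.35
tool_pos: [548.6, -105.2, 174.4]
tcp_rot: [-3.142, 0.001, 3.042]
contact_force: [-0.1, -0.1, -0.9]
grip_width: 0.5
finger_force: 0.0
```

Run:
```python
from h import *
import pickle
o=bot.get_obs();print(o['time'],o['tool_pos'],o['contact_force'])
c=cam('wrist');a=bot.capture('side')[210:370,270:410];b=bot.capture('wrist')
x=np.zeros((460,800,3),np.uint8);x[:400,:350]=cv2.resize(a,(350,400),interpolation=cv2.INTER_CUBIC);x[:336,352:]=cv2.resize(b,(448,336))
cv2.imwrite('pics/p2.png',x)
```

```text
10.35 [ 548.63677431 -105.15354375  174.43242142] [-0.08241192 -0.09384363 -0.87121242]
```

View pics/p2.png

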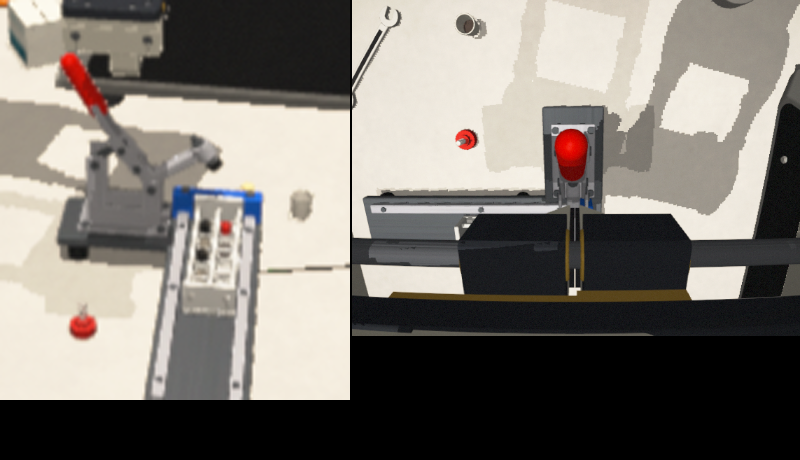

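The side view shows the rack seated at the stop. In the wrist view the lever grip (u≈571) lines up with the closed fingers (u≈575). Now I'll swing the lever down along its arc.

>>> jog_arm --targets '[{"xyz": [0.15,0,0],"spin": 0},{"xyz": [0.15,0,0.02],"spin": 0},{"xyz": [0.08,0,0.055],"spin": 0},{"xyz": [0.08,0,0.055],"spin": 0},{"xyz": [0.07,0,0.065],"spin": 0},{"xyz": [0.07,0,0.065],"spin": 0},{"xyz": [0.05,0,0.08],"spin": 0},{"xyz": [0.05,0,0.08],"spin": 0},{"xyz": [0,0,0],"spin": 0},{"xyz": [0,0,0],"spin": 0}]'

```text
time: 11.7
tool_pos: [492.4, -99.3, 140.3]
tcp_rot: [3.141, -0.0, 3.042]
contact_force: [-0.1, -0.5, 0.0]
grip_width: 0.3
finger_force: 0.0
```

>>> jog_arm --targets '[{"xyz": [0.04,0,0.09],"spin": 0},{"xyz": [0.04,0,0.09],"spin": 0},{"xyz": [0.02,0,0.1],"spin": 0},{"xyz": [0.02,0,0.1],"spin": 0},{"xyz": [0,0,0],"spin": 0},{"xyz": [0,0,0],"spin": 0},{"xyz": [0,0,0],"spin": 0},{"xyz": [0,0,0],"spin": 0},{"xyz": [0,0,0],"spin": 0},{"xyz": [0,0,0],"spin": 0}]'

```text
time: 12.95
tool_pos: [483.0, -98.4, 110.0]
tcp_rot: [3.142, 0.0, 3.042]
contact_force: [-0.4, 0.3, -0.6]
grip_width: 0.8
finger_force: 0.0
```

Run:
```python
from h import *
o=bot.get_obs();print(o['time'],o['tool_pos'],o['contact_force'])
a=bot.capture('side')[210:370,270:410];b=bot.capture('wrist')
x=np.zeros((460,800,3),np.uint8);x[:400,:350]=cv2.resize(a,(350,400),interpolation=cv2.INTER_CUBIC);x[:336,352:]=cv2.resize(b,(448,336))
cv2.imwrite('pics/p3.png',x)
```

```text
12.95 [483.00606246 -98.36929656 109.96306374] [-0.40898582  0.2907508  -0.56588752]
```

View pics/p3.png

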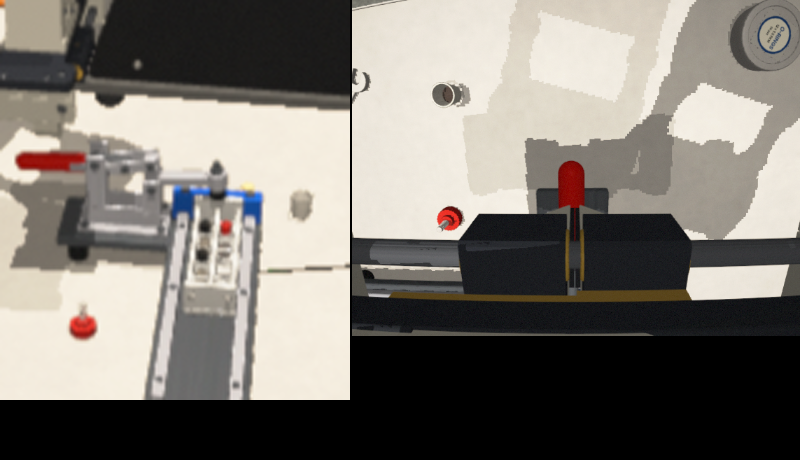

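In the side view the lever looks level (red grip at about (50,160)) and the foot is down on the rack, so it has probably snapped. I'll press gently down to its stop to make sure.

>>> jog_arm --targets '[{"xyz": [0.01,0,0.06],"spin": 0},{"xyz": [0,0,0.06],"spin": 0},{"xyz": [0,0,0.04],"spin": 0},{"xyz": [0,0,0.02],"spin": 0},{"xyz": [0,0,0.02],"spin": 0},{"xyz": [0,0,0.02],"spin": 0},{"xyz": [0,0,0],"spin": 0},{"xyz": [0,0,0],"spin": 0},{"xyz": [0,0,0],"spin": 0},{"xyz": [0,0,0],"spin": 0}]'

```text
time: 14.3
tool_pos: [482.2, -98.3, 92.4]
tcp_rot: [3.142, 0.0, 3.042]
contact_force: [-0.9, 0.5, 1.3]
grip_width: 0.4
finger_force: 0.7
```

>>> jog_arm --targets '[{"xyz": [0,0,0.02],"spin": 0},{"xyz": [0,0,0.02],"spin": 0},{"xyz": [0,0,0.02],"spin": 0},{"xyz": [0,0,0],"spin": 0},{"xyz": [0,0,0],"spin": 0},{"xyz": [0,0,0],"spin": 0},{"xyz": [0,0,0],"spin": 0},{"xyz": [0,0,0],"spin": 0},{"xyz": [0,0,0],"spin": 0},{"xyz": [0,0,0],"spin": 0}]'

```text
time: 15.55
tool_pos: [481.9, -98.3, 88.0]
tcp_rot: [-3.142, -0.0, 3.042]
contact_force: [-4.4, 0.6, 9.4]
grip_width: 0.4
finger_force: 4.6
```

>>> jog_arm --targets '[{"xyz": [0,0,0.02],"spin": 0},{"xyz": [0,0,0.02],"spin": 0},{"xyz": [0,0,0],"spin": 0},{"xyz": [0,0,0],"spin": 0},{"xyz": [0,0,0],"spin": 0},{"xyz": [0,0,0],"spin": 0},{"xyz": [0,0,0],"spin": 0},{"xyz": [0,0,0],"spin": 0},{"xyz": [0,0,0],"spin": 0},{"xyz": [0,0,0],"spin": 0}]'

```text
time: 16.8
tool_pos: [481.6, -98.2, 84.8]
tcp_rot: [3.142, -0.001, 3.042]
contact_force: [-4.1, 0.4, 9.6]
grip_width: 0.3
finger_force: 5.1
```

Run:
```python
from h import *
o=bot.get_obs();print(o['time'],o['tool_pos'],o['contact_force'])
a=bot.capture('side')[230:310,265:385];cv2.imwrite('pics/p4.png',cv2.resize(a,None,fx=6,fy=6,interpolation=cv2.INTER_CUBIC))
```

```text
16.8 [481.56923902 -98.22833325  84.81799986] [-4.07013131  0.40609099  9.58513893]
```

View pics/p4.png

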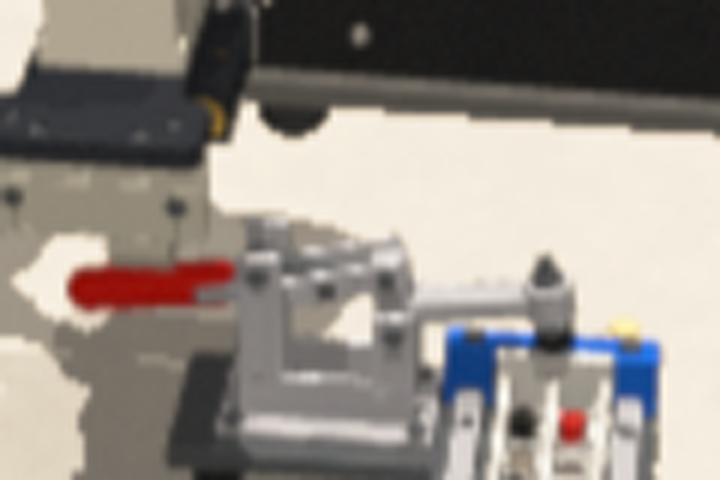

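The side picture shows the grip nearly level at (80–230, 285) and the foot on the far cheek at about (553,335). I'll check the lever geometry by intersecting rays with the clamp plane.

Run:
```python
from h import *
np.set_printoptions(precision=1,suppress=True)
D=cam('side');o=np.array([619,-171,0]);ex=np.array([.9955,-.095,0]);ey=np.array([.095,.9955,0])
def cp(u,v,y=59.5):
    w=ray(D,u,v);t=((o+y*ey-D['eye'])@ey)/(w@ey);p=D['eye']+t*w;return (p-o)@ex,p[2]
f=lambda x,y:(265+x/6,230+y/6)
def show(n,x,y,yy=59.5): print(n,cp(*f(x,y),yy))
show('tip',68,290);show('grip bottom tip',85,308);show('grip top tip',85,270);show('top inner',230,262);show('bot inner',190,302)
show('pivA',385,278);show('pivB',325,290);show('pivC',258,275);show('foot bottom',553,348);show('foot pin',545,265)
# previous picture p3: scale 2.5 offset 270,210; and start
g=lambda x,y:(270+x/2.5,210+y/2.5)
for n,a in [('p3 tip',(16,160)),('p3 inner',(85,160)),('p3 foot bot',(218,192))]: print(n,cp(*g(*a)))
print('tcp nest',(bot.get_obs()['tool_pos']-o)@ex)
```

```text
tip (np.float64(-172.13235652591715), np.float64(68.0015574905633))
grip bottom tip (np.float64(-166.2140629188355), np.float64(60.64261566715754))
grip top tip (np.float64(-165.56512420530555), np.float64(77.12772721703084))
top inner (np.float64(-112.9086159549982), np.float64(84.53214358896446))
bot inner (np.float64(-127.74934406970496), np.float64(66.22372484529251))
pivA (np.float64(-57.378485965789785), np.float64(81.93182427816669))
pivB (np.float64(-78.86234398431027), np.float64(75.15955758973973))
pivC (np.float64(-102.91054890201063), np.float64(79.74172217880141))
foot bottom (np.float64(3.0547949696132926), np.float64(56.57359178122556))
foot pin (np.float64(-0.7895236789310706), np.float64(91.74344986247888))
p3 tip (np.float64(-171.515438417121), np.float64(79.25380512592687))
p3 inner (np.float64(-111.48283776969048), np.float64(83.78750210052351))
p3 foot bot (np.float64(3.0353275243749462), np.float64(59.689181814213384))
tcp nest -143.73529804142893
```

The lever had already sprung clear of the fingers before this press, with the grip at about 86 mm, which is the locked height. I'll lift the hand straight up and confirm.

>>> jog_arm --targets '[{"xyz": [0,0,-0.05],"spin": 0},{"xyz": [0,0,-0.1],"spin": 0},{"xyz": [0,0,-0.3],"spin": 0},{"xyz": [0,0,-0.4],"spin": 0},{"xyz": [0,0,-0.5],"spin": 0},{"xyz": [0,0,-0.4],"spin": 0},{"xyz": [0,0,-0.3],"spin": 0},{"xyz": [0,0,0],"spin": 0},{"xyz": [0,0,0],"spin": 0},{"xyz": [0,0,0],"spin": 0}]'

```text
time: 18.1
tool_pos: [481.6, -98.1, 247.0]
tcp_rot: [3.141, -0.002, 3.042]
contact_force: [0.5, -0.7, -0.3]
grip_width: 0.2
finger_force: 0.0
```

Run:
```python
from h import *
o=bot.get_obs();print(o['time'],o['tool_pos'],o['contact_force'])
a=bot.capture('side')[230:330,265:385];b=bot.capture('wrist')
D=cam('side');W=cam('wrist')
x=np.zeros((500,800,3),np.uint8);x[:400,:480]=cv2.resize(a,(480,400),interpolation=cv2.INTER_CUBIC);x[:240,480:]=cv2.resize(b,(320,240))
cv2.imwrite('pics/p5.png',x)
q=np.array([619,-171,0]);ex=np.array([.9955,-.095,0]);ey=np.array([.095,.9955,0])
i=a;h=cv2.cvtColor(i,cv2.COLOR_BGR2HSV);m=((h[...,0]<8)|(h[...,0]>172))&(h[...,1]>150)&(h[...,2]>90)
n,l,st,ce=cv2.connectedComponentsWithStats(m.astype(np.uint8));k=1+np.argmax(st[1:,4])
ys,xs=np.where(l==k)
for u in (xs.min()+2,int(xs.mean()),xs.max()-2):
    v=ys[xs==u].mean();w=ray(D,u+265,v+230);t=((q+59.5*ey-D['eye'])@ey)/(w@ey);p=D['eye']+t*w;print((p-q)@ex,p[2])
```

```text
18.1 [481.62927279 -98.13314347 247.00577762] [ 0.49890325 -0.74561066 -0.26624429]
-165.87879823683767 78.39225866451397
-144.05435949881942 80.04289092123145
-117.9200316518283 85.8578297350582
```

View pics/p5.png

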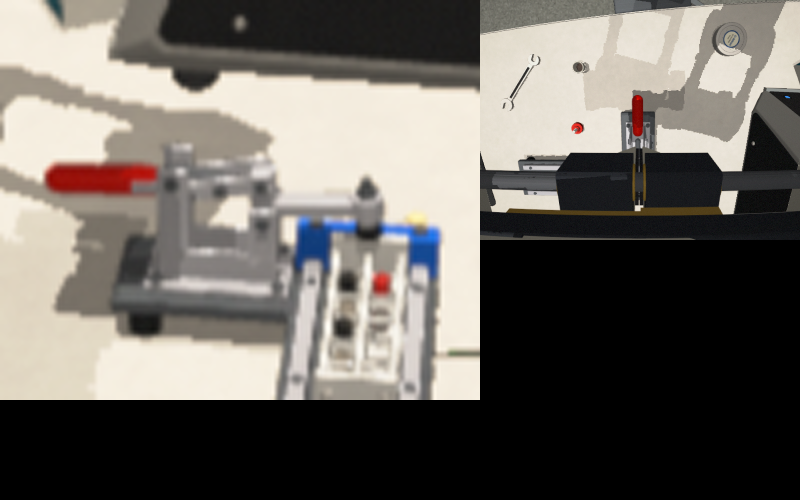

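With the hand clear, the lever rests near level in the same locked pose as before (grip about 80 mm in side-view measure, which reads roughly 5 mm low). The foot is on the cheek, the rack is home and the vials are standing.

```bash
python3 -c "
from plant import bot
print(bot.close_job())"
```

```text
the job is handed in; nothing more can be done
None
```

The job is handed in: the pictures show the rack home against the stop, the clamp lever locked with its foot on the rack, the vials standing and the hand clear, but the hand-in returned no verdict and I didn't measure the foot force or lever angle directly.

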